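# Seat the notching cutter on its keyed spindle and close the interlocked guard

## Robot

A 6-joint arm with a two-finger parallel gripper is mounted at the origin on the work surface; the furniture and walls round the work are solid. World frame = base frame: x ahead of the robot, y to its left, z up, the work surface at z = 0. Lengths are in m, angles in rad, forces in N, time in s.
With the tool pointing down it reaches from about 0.425 to 1.125 m from the base axis. Payload 14.9 kg.
Tool frame: the origin (TCP) lies midway between the tips of the shut fingers; the grasp point (between the pads) lies 19 mm behind it; z points along the fingers, x is the direction in which the jaws open and shut, and the axes are right-handed (so a half turn about z gives the same grasp; the last joint's range is limited). The gripper opens to 91 mm and grips with 3 to 60 N. Pads are 32 mm wide; open, the fingers measure 118 mm over their backs; the gripper's body (76 mm by 178 mm) begins 60 mm behind the grasp point.
Start: joints at [1.249, 0.379, 1.734, -0, 1.028, -0.033], TCP at [0.199, 0.671, 0.183] pointing down, gripper open.
Joint ranges: [-2.77, 2.77], [-0.74, 2.19], [0, 2.66], [-1.06, 4.2], [0.31, 2.87], [-3.08, 3.08]. Speed limits (rad/s): [1.89, 1.89, 2.39, 3.14, 3.14, 3.14].

## Interface

Orientations are given as [roll, pitch, yaw] about the fixed x, y, z axes, in that order (R = Rz(yaw) Ry(pitch) Rx(roll)).
In Python, from rig import env, grab_frame gives the robot as it stands. The module is installed in compiled form; this text tells all that it offers.
- The arm moves only by the tool drive_tool, never from a script. Its arguments are lists of equal length, an entry for each row: "slide": the shift along the tool's x, y, z in m, a list of three; "turn": the turn about the tool's z in degrees. A call has exactly 8 rows; each row is the pose to reach, as a shift and turn from the pose commanded when the call began, along the tool's axes at that moment; what a row does not reach only later rows make up. A row lasts 1/10 s, in which the tool goes at most 50 mm and 8.59 degrees, less where a joint would pass 70% of its speed; a pose out of reach is approached as far as the arm can. A call with a gripper value outside its range is refused whole. "gripper" is the closure, from -1 (fully open) to 1 (shut), so that 0 is half open, set as the call begins (left out, the last holds). The fingers move at their own pace and stop on an object; "force" is the grip in N (left out, the last holds). Time passes only in rows, so rows that repeat a pose let the fingers close, or fill a call up. It gives the time, the measured TCP pose, the force and the opening at its end, in the units of the state.
- env.observe(): the state, without advancing time (a new reading comes with each control period).
- grab_frame(name): name is "scene" or "top"; returns a dict with "img" (420x560x3 uint8, red, green, blue), "K" (3x3 intrinsics, pixels), "k1" (the pictures are not rectified: a ray, as slopes to the right and down, at radius r is drawn at 1 + k1 r^2 times it, then the intrinsics apply), "pose" (4x4, takes a point from camera to world coordinates). Camera axes: x right, y down, z forward; pixel columns grow to the right and rows downward; lengths in m; the calibration is good to about 2 mm. A picture is of the moment at which its call begins. There is no depth.
- env.close_job(): hands the job in, once; it reports no verdict.
The state is a dict: "time_s": time; "qpos": joint angles; "qd": joint speeds; "joint_torque": joint torques, N m; "tcp_pos": TCP position; "eef_rot": TCP orientation; "contact_force": force on the tool from outside, world axes, zero at the start; "torque": the same for the moment, N m; "width": opening from 0.0 (shut) to 1.0 (fully open).
Only numpy, scipy, OpenCV 4.12 (cv2) and the standard library are available. Lean on these libraries where they do the work, as an engineer would, in place of code of your own. Each camera call takes 0.05 s, during which the arm holds its last target.

## Task

The cutter of the edge notcher was put back on its spindle but is only resting on top of the two hidden drive keys. Push it round by its upright tool blocks until its keyways find the keys and it drops fully home on the spindle seat. Only then slide the clear guard fully shut over it, so that the tongue goes all the way into the interlock switch, and leave the other things on the table where they are.

Things in the scene. Friction and masses are not known exactly. Their poses are not given: they have to be found in the camera images.
- notcher: Bench edge notcher, fixed: blue bed with steel top plate, bed top 55 mm above the table. Origin on the vertical spindle axis at table height; x points away from the red stop button's side, y along the bed to the end where the clear guard is parked. Bed: x -95 to +95 mm, y -141 to +235 mm. A fixed collar round the spindle (74 mm across, top 32 mm above the bed) hides the drive keys.
- spindle_end (a point): Upper end of the steel spindle, 22.8 mm thick, 123 mm above the table. Lower down, hidden, it has two opposite keys, 6 mm wide, reaching 18 mm from the axis, upper ends 81 mm above the table. The keys' angle is unknown; a brake holds the spindle (slips at about 0.9 Nm, so keep pushes under 15 N).
- cutter: Loose cutter, about 0.6 kg: aluminium disc, 116 mm across, 26 to 36 mm above its origin (the centre of the hub's underside, z up). Four dark tool blocks, 14 x 14 mm, stand on it at 45 mm from the axis on its own +x, +y, -x, -y, tops 64 mm above the origin, bits outward to 57 mm. A push of 1 to 3 N on a block turns it either way. Origin 81 mm above the table at the start, 65 mm when home.
- cutter_top (a point): Centre of the top of the cutter's hub, 42 mm above the cutter's origin, round the 24 mm bore. Two opposite keyways, 10.4 mm wide, lie on the cutter's own +x and -x: it fits at two angles half a turn apart. It falls 16 mm by its weight when they meet the keys within about 7 degrees, then is locked to the spindle. It may lean up to 3 degrees or hang part way: nudge or press its high side.
- seat (a point): Point on the spindle axis on the seat flange, 65 mm above the table: the cutter's origin lies here when it is home.
- guard (a joint): Clear guard hood, 168 mm wide, 136 mm long along the notcher's y, top 141 mm and inside 137 mm above the table. Value in m: 0 open, 0.156 fully shut at its stop; it closes towards the notcher's -y. Friction about 2.5 N; it stays where it is left. A cutter that is home passes 8 mm under it, one resting on the keys is 8 mm too high.
- guard_handle (a point): Middle of the black bar handle on the guard: an 11 mm round bar along the notcher's x, 90 mm between its posts, axis 171 mm above the table, 30 mm above the guard's top, at the middle of the guard's length. Shut, it is right above the spindle axis.
- switch_slot (a point): Mouth of the slot, 21 x 6 mm, in the red head of the yellow interlock switch; the switch is 34 mm wide and reaches 72 mm above the bed. The guard's flat tongue, 14 x 3 mm and 25 mm long, enters it towards the notcher's -y as the guard shuts.
- solvent_bottle: Bystander: upright clear solvent bottle with black cap, 31 x 57 x 138 mm, origin at the centre of its underside. Leave alone.
- blue_knob: Bystander: blue star knob with a steel stud, 37 x 41 x 42 mm, origin at the underside. Leave alone.
- hex_key: Bystander: black bent hexagon key, 28 x 92 x 5 mm, lying flat. Leave alone.
- cork_block: Bystander: cork sanding block, 60 x 100 x 34 mm, origin at the centre of its underside. Leave alone.

How it is judged:
On the way, in this order (a step that is already met when the one before it is completed fails the run):
1. the cutter has dropped fully home on the spindle seat (z of cutter in the frame of notcher below 0.068 m and distance between cutter and seat below 0.004 m and angle between cutter's own z axis and vertical below 0.05 rad), for 0.2 s.
2. the guard is fully shut with its tongue all the way in the switch (value of joint guard above 0.152 m), for 0.2 s.
At the end, for the whole second after the job is handed in: The cutter sits home on the seat (its origin within 4 mm of the seat point, not more than 3 mm above it, level within 0.05 rad, at rest) and the guard is shut to within 4 mm of its stop, tongue in the switch (all of step 1 and value of joint guard above 0.152 m and linear speed of cutter below 0.02 m/s); the robot touches nothing.
It fails at once if the guard is pushed shut (past 45 mm) while the cutter still stands high (value of joint guard above 0.045 m and z of cutter in the frame of notcher above 0.072 m).
It fails at once if the bottle is tipped or shoved more than 3 cm (angle between solvent_bottle's own z axis and vertical above 0.5 rad or distance of solvent_bottle from where it was at the start of the episode above 0.03 m).
It fails at once if another bystander is shoved more than 3 cm (distance of any of blue_knob, hex_key, cork_block from where it was at the start of the episode above 0.03 m).
It also fails if it takes over 72 s, if anything falls off the work surface, if the arm or the gripper's body presses on something with over 40 N, if the wrist force passes 120 N, or if a joint passes its speed limit or range.

## Working session

There is one attempt and no reset: what is moved stays moved. The work goes in short steps, Python scripts to look and compute and a tool call to move; the robot and the scene stay as the last step left them, time stands still between calls to the robot, and variables do not carry over. Pictures are saved under pics/ and viewed, and the job is handed in when it is done.

Besides the shell and the picture viewer there is one more tool, called after ">>>" as name(argument=value, ...) on one line, values as JSON. drive_tool: Moves the arm, as the interface text tells. Its arguments: {"type":"object","properties":{"slide":{"type":"array","items":{"type":"array","items":{"type":"number"}}},"turn":{"type":"array","items":{"type":"number"}},"gripper":{"type":"number"},"force":{"type":"number"}},"required":["slide","turn"]}

```bash
mkdir -p pics; python3 - <<'E'
from rig import env, grab_frame
import cv2,numpy as np
o=env.observe(); print({k:np.round(v,3) if not isinstance(v,(str,)) else v for k,v in o.items()})
for n in("scene","top"):
    f=grab_frame(n); cv2.imwrite(f"pics/{n}0.png",f["img"][:,:,::-1]); print(n,f["K"],f["k1"],np.round(f["pose"],4))
E
```

```text
{'time_s': np.float64(0.0), 'qpos': array([ 1.249,  0.379,  1.735,  0.   ,  1.028, -0.033]), 'qd': array([ 0.002, -0.001, -0.   ,  0.   , -0.001,  0.001]), 'joint_torque': array([-3.0000e-03, -7.6373e+01, -4.3437e+01,  6.5000e-02,  4.2000e-02,
       -0.0000e+00]), 'tcp_pos': array([0.199, 0.671, 0.182]), 'eef_rot': array([-3.142e+00,  1.000e-03,  1.282e+00]), 'contact_force': array([ 0.197, -0.142,  0.323]), 'torque': array([-0.022, -0.007,  0.043]), 'width': np.float64(0.998)}
scene [[433.51810341   0.         276.97747002]
 [  0.         433.51810341 201.98687351]
 [  0.           0.           1.        ]] 0.022560922645543453 [[ 0.8977 -0.2024  0.3914  0.1014]
 [-0.4406 -0.4154  0.7958 -0.8405]
 [ 0.0014 -0.8868 -0.4621  0.6051]
 [ 0.      0.      0.      1.    ]]
top [[495.48870226   0.         278.21346195]
 [  0.         495.48870226 208.53900588]
 [  0.           0.           1.        ]] -0.17933513161079195 [[-0.0047 -0.986   0.1664  0.2691]
 [-0.9999  0.0031 -0.0102  0.0476]
 [ 0.0095 -0.1665 -0.986   1.7373]
 [ 0.      0.      0.      1.    ]]
```

View pics/scene0.png

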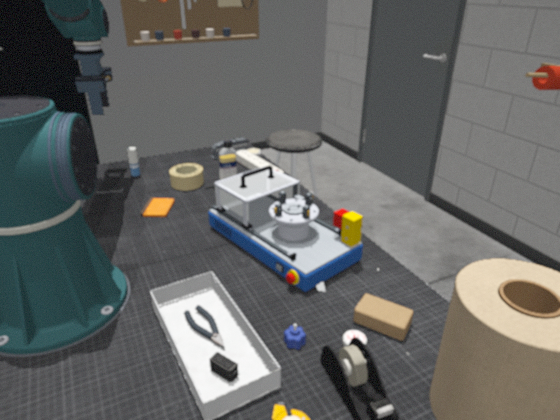

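View pics/top0.png

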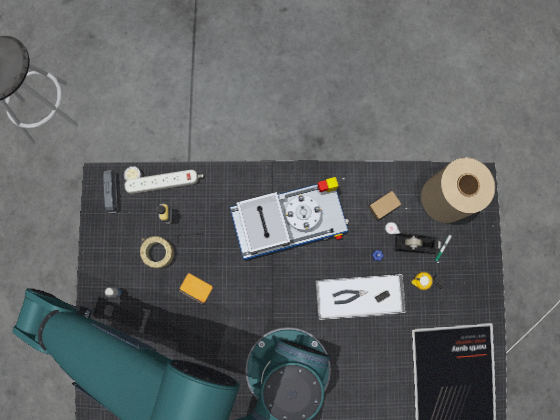

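The scene view shows the notcher at about (285,225), with the guard parked at its left end and the yellow switch at (351,228). The top view shows the cutter at about (303,212) and the guard handle at (263,221). I'll write helpers and look closer.

```bash
cat > h.py <<'E'
from rig import env, grab_frame
import cv2,numpy as np
def D(f): return np.array([f["k1"],0,0,0,0.])
def ray(f,uv):
    n=cv2.undistortPoints(np.array([[uv]],float),f["K"],D(f))[0,0]
    R=f["pose"][:3,:3]; d=R@np.array([n[0],n[1],1]); return f["pose"][:3,3],d
def onz(f,uv,z):
    o,d=ray(f,uv); return o+d*(z-o[2])/d[2]
def proj(f,P):
    T=np.linalg.inv(f["pose"]); r,_=cv2.Rodrigues(T[:3,:3])
    return cv2.projectPoints(np.array(P,float).reshape(-1,1,3),r,T[:3,3],f["K"],D(f))[0][:,0]
def crop(f,name,c,hw,s):
    u,v=c;a,b=hw
    im=f["img"][v-b:v+b,u-a:u+a,::-1]
    cv2.imwrite(name,cv2.resize(im,None,fx=s,fy=s,interpolation=cv2.INTER_CUBIC))
E
python3 - <<'E'
from h import *
f=grab_frame("top"); crop(f,"pics/t1.png",(290,215),(65,48),6)
f=grab_frame("scene"); crop(f,"pics/s1.png",(285,220),(80,60),5)
E
```

```text
(no output)
```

View pics/t1.png

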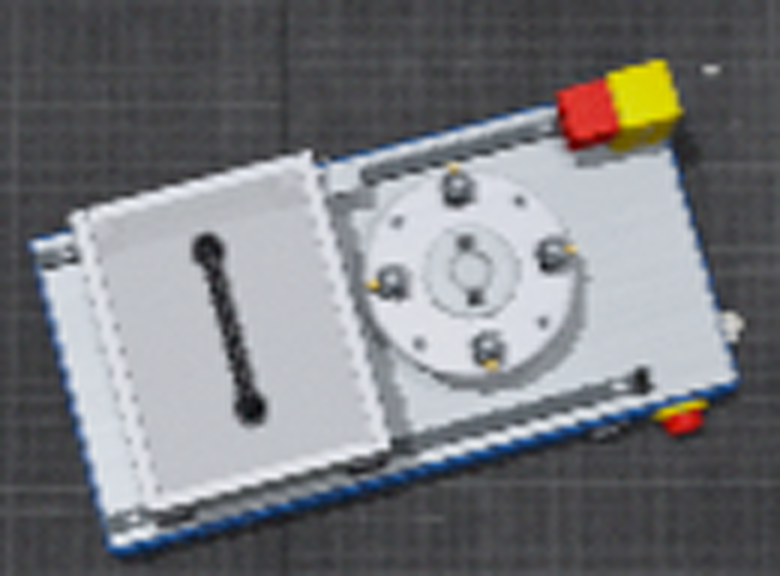

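View pics/s1.png

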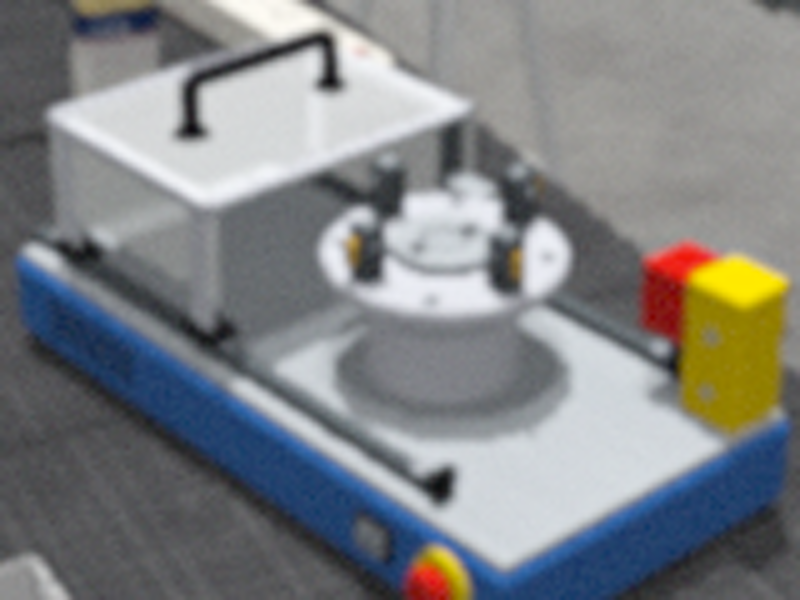

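```bash
python3 - <<'E'
from h import *
f=grab_frame("top"); s=grab_frame("scene")
T=lambda p,z: onz(f,(225+(p[0]-2.5)/6,167+(p[1]-2.5)/6),z)
S=lambda p,z: onz(s,(205+(p[0]-2)/5,160+(p[1]-2)/5),z)
sp=T((470,270),.123); print("spindle",sp)
h=[T((207,248),.171),T((251,408),.171)]; print("handle",h, np.linalg.norm(h[0]-h[1]),(h[0]+h[1])/2, np.degrees(np.arctan2(*(h[0]-h[1])[[1,0]])))
c=[T(p,.055) for p in((35,240),(112,550),(735,380))]
print("bed",c)
for a,b in((0,1),(1,2)): 
  d=c[b]-c[a]; print(np.linalg.norm(d),np.degrees(np.arctan2(d[1],d[0])))
for p in ((457,185),(553,252),(488,345),(390,280)):
  q=T(p,.145)-sp; print("blk",q,np.hypot(*q[:2]),np.degrees(np.arctan2(q[1],q[0])))
for p in ((465,242),(475,298)):
  q=T(p,.123)-sp; print("key",q,np.degrees(np.arctan2(q[1],q[0])))
print("scene handle ends",S((192,82),.171),S((328,40),.171))
print("scene spindle", S((473,180),.123))
for p in ((388,160),(518,170),(505,232),(370,228)): print(S(p,.145))
E
```

```text
spindle [ 0.53110389 -0.05061541  0.123     ]
handle [array([0.53567335, 0.0927792 , 0.171     ]), array([0.44961289, 0.06934952, 0.171     ])] 0.08919278353171849 [0.49264312 0.08106436 0.171     ] 15.229487229425375
bed [array([0.56039002, 0.19504218, 0.055     ]), array([0.38236344, 0.14969147, 0.055     ]), array([ 0.47780195, -0.20604696,  0.055     ])]
0.1837121448006573 -165.70837105081728
0.3683182588702871 -74.98216575303837
blk [0.04344649 0.00782353 0.022     ] 0.04414527460548567 10.208006275210147
blk [ 0.0062021  -0.04403259  0.022     ] 0.0444672372474815 -81.98248532657443
blk [-0.04471061 -0.00789161  0.022     ] 0.045401723678412345 -169.99015516354436
blk [-0.00892451  0.04486038  0.022     ] 0.04573948804694478 101.25149899565258
key [0.01565244 0.0025577  0.        ] 9.280451484672877
key [-0.01560519 -0.00255261  0.        ] -170.71016747371198
scene handle ends [0.45493917 0.06721656 0.171     ] [0.53727802 0.08553617 0.171     ]
scene spindle [ 0.57426744 -0.00350467  0.123     ]
[ 0.5262163  -0.00493659  0.145     ]
[ 0.57710633 -0.04177703  0.145     ]
[ 0.540501   -0.09391749  0.145     ]
[ 0.48742871 -0.06376224  0.145     ]
```

```bash
cat >> h.py <<'E'
from scipy.spatial.transform import Rotation as Ro
def to(x,y,z,yaw=None):
    o=env.observe(); R=Ro.from_euler('xyz',o["eef_rot"])
    s=R.inv().apply(np.array([x,y,z])-o["tcp_pos"])
    y0=np.degrees(o["eef_rot"][2]); print("t",o["time_s"],"yaw",y0,"slide",np.round(s,4),"turn",None if yaw is None else y0-yaw, "w",o["width"],"q",np.round(o["qpos"],2),"F",np.round(o["contact_force"],1))
E
python3 -c "
from h import *
to(.532,-.051,.28,55)"
```

```text
t 0.3 yaw 73.45499698802803 slide [-0.5973  0.5245 -0.097 ] turn 18.45499698802803 w 1.0011793855289592 q [ 1.25  0.38  1.73  0.    1.03 -0.03] F [0.1 0.3 0.7]
```

>>> drive_tool(slide=[[0, 0, -0.05], [0, 0, -0.097], [-0.03, 0.026, -0.097], [-0.06, 0.053, -0.097], [-0.095, 0.083, -0.097], [-0.13, 0.114, -0.097], [-0.165, 0.145, -0.097], [-0.2, 0.176, -0.097]], turn=[0, 0, 0, 0, 0, 0, 0, 0], gripper=-0.8)

```text
time_s: 1.1
tcp_pos: [0.3115, 0.4274, 0.28]
eef_rot: [3.141, -0.0, 1.282]
contact_force: [1.2, 0.4, 0.8]
width: 0.904
```

```bash
python3 -c "
from h import *
to(.532,-.051,.28,55)"
```

```text
t 1.1 yaw 73.47461954514796 slide [-0.3959  0.3475  0.    ] turn 18.47461954514796 w 0.9039788161909309 q [ 0.9  -0.01  2.01 -0.    1.14 -0.39] F [1.2 0.4 0.8]
```

>>> drive_tool(slide=[[-0.03, 0.026, 0], [-0.06, 0.053, 0], [-0.095, 0.083, 0], [-0.13, 0.114, 0], [-0.165, 0.145, 0], [-0.2, 0.176, 0], [-0.235, 0.207, 0], [-0.27, 0.237, 0]], turn=[0, 0, 3, 6, 9, 12, 15, 18.5])

```text
time_s: 1.9
tcp_pos: [0.4619, 0.1009, 0.2803]
eef_rot: [3.141, -0.0, 0.957]
contact_force: [1.0, 0.6, -0.5]
width: 0.902
```

```bash
python3 -c "
from h import *
to(.532,-.051,.28,55)"
```

```text
t 1.9 yaw 54.82440055780651 slide [-0.0838  0.1448  0.0004] turn -0.17559944219348722 w 0.9018167576835865 q [ 0.17 -0.11  2.11 -0.    1.15 -0.79] F [ 1.   0.6 -0.5]
```

>>> drive_tool(slide=[[-0.015, 0.026, 0], [-0.03, 0.052, 0], [-0.046, 0.08, 0], [-0.062, 0.107, 0], [-0.075, 0.13, 0], [-0.084, 0.145, 0], [-0.084, 0.145, 0], [-0.084, 0.145, 0]], turn=[0, 0, 0, 0, 0, 0, 0, 0])

```text
time_s: 2.7
tcp_pos: [0.5316, -0.0489, 0.2798]
eef_rot: [-3.141, 0.0, 0.959]
contact_force: [-0.8, 1.0, -0.1]
width: 0.898
```

```bash
python3 - <<'E'
from h import *
to(.532,-.051,.18,55)
f=grab_frame("scene"); crop(f,"pics/s2.png",(285,200),(80,60),5)
E
```

```text
t 2.7 yaw 54.92680886926682 slide [-0.0015  0.0016  0.0998] turn -0.07319113073317851 w 0.8979498727938551 q [-0.14  0.    2.    0.    1.14 -1.09] F [-0.8  1.  -0.1]
```

View pics/s2.png

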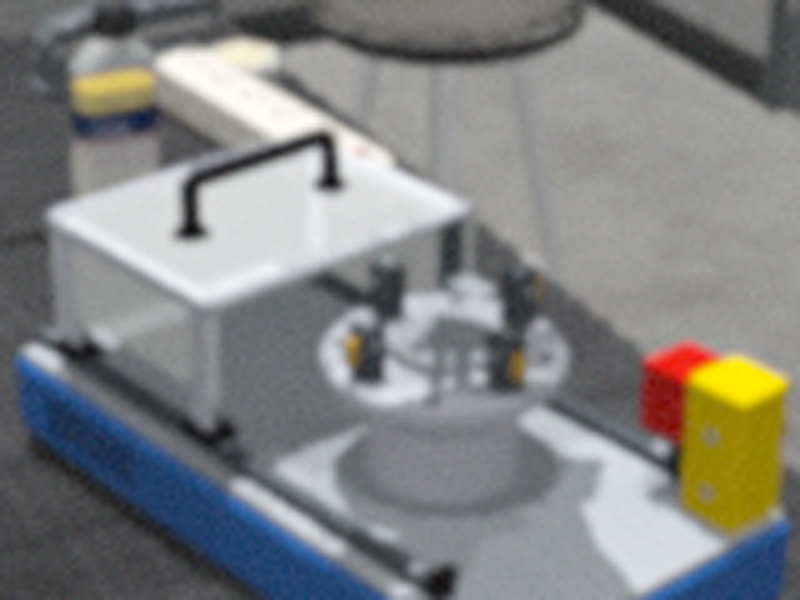

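The gripper itself is above this crop; the cutter, guard and switch are unchanged. Descending to 0.18.

>>> drive_tool(slide=[[-0.001, 0.001, 0.02], [-0.0015, 0.0016, 0.04], [-0.0015, 0.0016, 0.06], [-0.0015, 0.0016, 0.08], [-0.0015, 0.0016, 0.1], [-0.0015, 0.0016, 0.1], [-0.0015, 0.0016, 0.1], [-0.0015, 0.0016, 0.1]], turn=[0, 0, 0, 0, 0, 0, 0, 0])

```text
time_s: 3.55
tcp_pos: [0.5329, -0.051, 0.1813]
eef_rot: [3.14, -0.001, 0.96]
contact_force: [-0.3, -0.6, -0.1]
width: 0.899
```

```bash
python3 - <<'E'
from h import *
to(.532,-.051,.132,55)
f=grab_frame("scene"); crop(f,"pics/s3.png",(285,200),(80,60),5)
E
```

```text
t 3.55 yaw 54.9806835741187 slide [-0.0005 -0.0008  0.0493] turn -0.019316425881299892 w 0.8990373266591909 q [-0.14  0.12  2.07  0.    0.95 -1.1 ] F [-0.3 -0.6 -0.1]
```

View pics/s3.png

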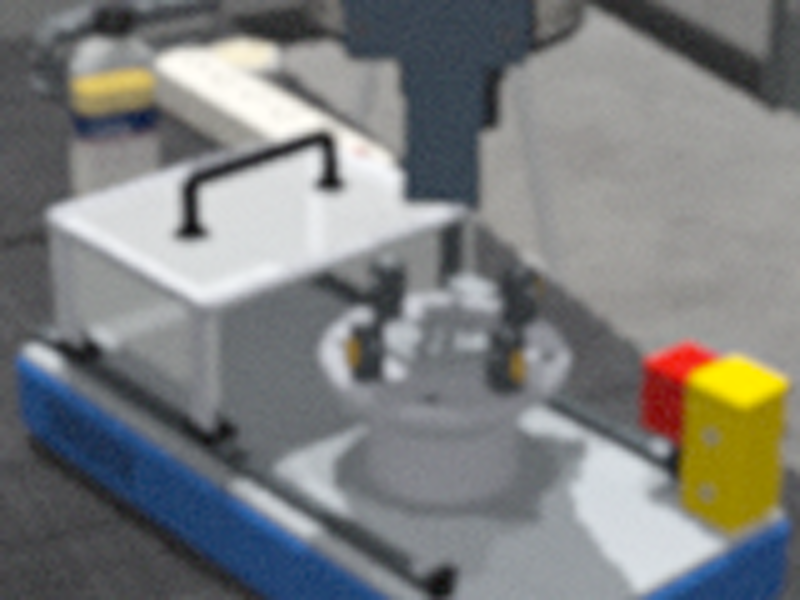

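The gripper hangs centred over the cutter, with its near finger at x≈440 lined up between the two front blocks. Lowering to 0.132.

>>> drive_tool(slide=[[0, -0.0005, 0.01], [0, -0.0005, 0.02], [0, -0.0005, 0.03], [0, -0.0005, 0.037], [0, -0.0005, 0.042], [0, -0.0005, 0.0465], [0, -0.0005, 0.0495], [0, -0.0005, 0.0495]], turn=[0, 0, 0, 0, 0, 0, 0, 0])

```text
time_s: 4.4
tcp_pos: [0.5318, -0.051, 0.1302]
eef_rot: [-3.141, 0.0, 0.959]
contact_force: [-0.6, 0.6, 0.9]
width: 0.901
```

```bash
python3 - <<'E'
from h import *
to(.532,-.051,.132,55)
f=grab_frame("scene"); crop(f,"pics/s4.png",(285,200),(80,60),5)
E
```

```text
t 4.4 yaw 54.95504343809441 slide [ 0.0001  0.0002 -0.0018] turn -0.04495656190559316 w 0.9010431916236431 q [-0.14  0.19  2.09  0.    0.85 -1.1 ] F [-0.6  0.6  0.9]
```

View pics/s4.png

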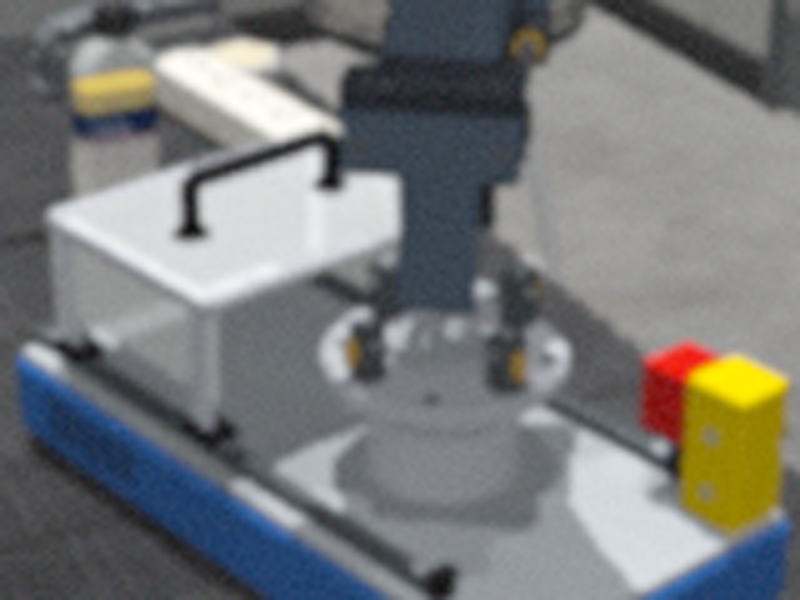

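Fingers are between the blocks with no contact. Starting the turn.

>>> drive_tool(slide=[[0, 0, -0.0015], [0, 0, -0.0015], [0, 0, -0.0015], [0, 0, -0.0015], [0, 0, -0.0015], [0, 0, -0.0015], [0, 0, -0.0015], [0, 0, -0.0015]], turn=[3, 6, 9, 12, 15, 18, 21, 24])

```text
time_s: 5.25
tcp_pos: [0.5322, -0.0511, 0.1325]
eef_rot: [3.141, -0.001, 0.538]
contact_force: [1.5, 0.3, -0.8]
width: 0.897
```

```bash
python3 - <<'E'
from h import *
to(.532,-.051,.132,55); print(env.observe()["torque"])
f=grab_frame("scene"); crop(f,"pics/s5.png",(285,200),(80,60),5)
E
```

```text
t 5.25 yaw 30.83021344516516 slide [-0.0001 -0.0001  0.0005] turn -24.16978655483484 w 0.8973691458306595 q [-0.14  0.19  2.09 -0.    0.86 -0.68] F [ 1.5  0.3 -0.8]
[-0.03774467 -0.0239243   0.01783436]
```

View pics/s5.png

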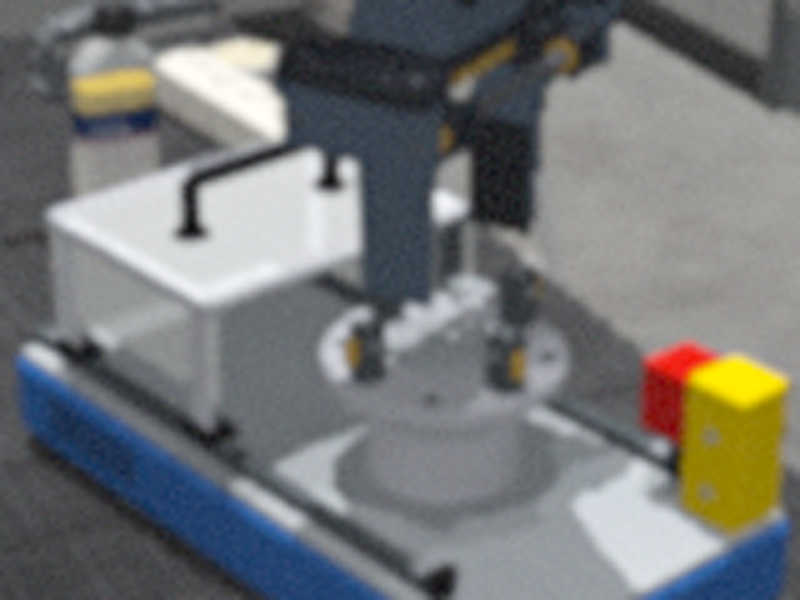

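```bash
python3 - <<'E'
from h import *
f=grab_frame("scene")
c=np.array([.532,-.051,.132])
def P(p): 
  u=proj(f,[p])[0]; return np.round([(u[0]-205)*5+2,(u[1]-140)*5+2])
for ang in (30.8,):
  a=np.radians(ang); x=np.array([np.cos(a),np.sin(a),0]); y=np.array([-x[1],x[0],0])
  for s in(-1,1):
    for r in(.041,.0545):
      for w in(-.016,.016): print(s,r,w,P(c+s*x*r+y*w))
for k in range(4):
  a=np.radians(10+90*k); print("blk",P(c+[.045*np.cos(a),.045*np.sin(a),.013]))
E
```

```text
-1 0.041 -0.016 [426. 366.]
-1 0.041 0.016 [367. 347.]
-1 0.0545 -0.016 [411. 378.]
-1 0.0545 0.016 [351. 359.]
1 0.041 -0.016 [516. 297.]
1 0.041 0.016 [459. 280.]
1 0.0545 -0.016 [530. 286.]
1 0.0545 0.016 [473. 270.]
blk [518. 272.]
blk [386. 262.]
blk [366. 323.]
blk [505. 334.]
```

```bash
python3 - <<'E'
from h import *
f=grab_frame("scene"); crop(f,"pics/s6.png",(285,180),(50,37),8)
for z in(.132,.15,.16,.165,.17):
  q=[onz(f,(205+(p[0]-2)/5,140+(p[1]-2)/5),z) for p in((365,295),(432,302),(475,225),(533,228))]
  n=(q[0]+q[1])/2;m=(q[2]+q[3])/2; print(z,np.round(n,3),np.round(m,3),np.round((n+m)/2,3),np.linalg.norm(n-m),np.linalg.norm(q[0]-q[1]))
E
```

```text
0.132 [ 0.524 -0.021  0.132] [0.609 0.027 0.132] [0.566 0.003 0.132] 0.09777978513034358 0.032734055886664185
0.15 [ 0.508 -0.052  0.15 ] [ 0.59  -0.006  0.15 ] [ 0.549 -0.029  0.15 ] 0.09405968190321337 0.031488664860505715
0.16 [ 0.499 -0.069  0.16 ] [ 0.579 -0.024  0.16 ] [ 0.539 -0.047  0.16 ] 0.09199295788814113 0.030796780957084265
0.165 [ 0.494 -0.078  0.165] [ 0.574 -0.033  0.165] [ 0.534 -0.056  0.165] 0.09095959588060486 0.030450839005373504
0.17 [ 0.49  -0.087  0.17 ] [ 0.568 -0.042  0.17 ] [ 0.529 -0.064  0.17 ] 0.08992623387306878 0.03010489705366293
```

View pics/s6.png

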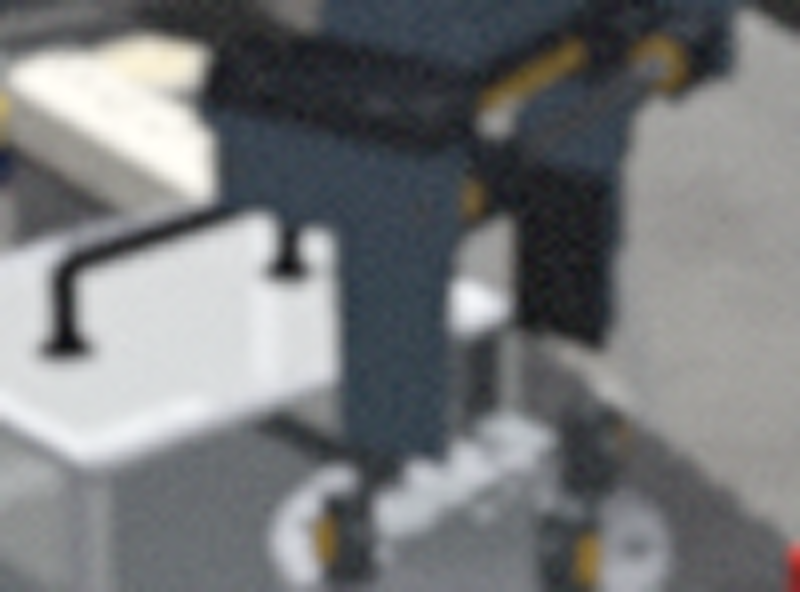

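The picture shows the open fingertips at about z=0.162: they sit 30 mm above the TCP when open, and the blocks have not been touched. I'll turn back to mid-gap and lower 29 mm.

>>> drive_tool(slide=[[0, 0, 0], [0, 0, 0], [0, 0, 0], [0, 0, 0], [0, 0, 0.01], [0, 0, 0.02], [0, 0, 0.029], [0, 0, 0.029]], turn=[-8, -16, -24, -24, -24, -24, -24, -24])

```text
time_s: 6.2
tcp_pos: [0.5308, -0.0509, 0.1012]
eef_rot: [-3.139, 0.001, 0.958]
contact_force: [0.0, -0.8, 0.9]
width: 0.897
```

```bash
python3 - <<'E'
from h import *
to(.532,-.051,.103,55)
f=grab_frame("scene"); crop(f,"pics/s7.png",(285,190),(50,37),8)
E
```

```text
t 6.2 yaw 54.89613481023489 slide [ 0.0006  0.001  -0.0018] turn -0.10386518976510928 w 0.896756784736388 q [-0.14  0.24  2.11 -0.    0.8  -1.1 ] F [ 0.  -0.8  0.9]
```

View pics/s7.png

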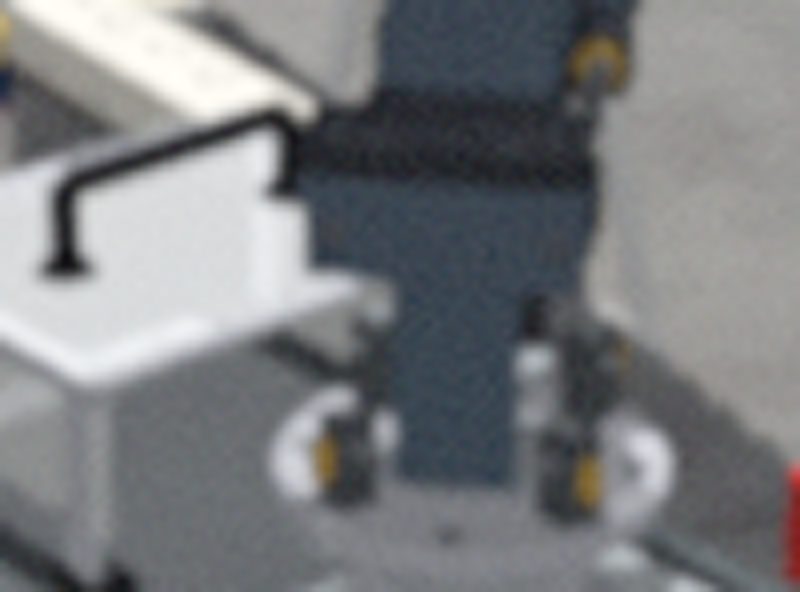

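```bash
python3 - <<'E'
from h import *
f=grab_frame("scene")
uv=(235+(457-3.5)/8,153+(485-3.5)/8)
for z in(.117,.122,.127,.132,.137):
  p=onz(f,uv,z)-[.532,-.051,0]; print(z,np.round(p,4),np.hypot(p[0],p[1]),np.degrees(np.arctan2(p[1],p[0])))
E
```

```text
0.117 [-0.0113 -0.0143  0.117 ] 0.01821758512075329 -128.4050234183227
0.122 [-0.0156 -0.0222  0.122 ] 0.027153894033201762 -125.09686246946902
0.127 [-0.0199 -0.0302  0.127 ] 0.03613585563310222 -123.429772468518
0.132 [-0.0242 -0.0381  0.132 ] 0.0451362239353499 -122.4269435799963
0.137 [-0.0285 -0.046   0.137 ] 0.054145820776707126 -121.75769425960196
```

Tips are now at about z≈0.135, between the front blocks at (350,455) and (575,470) and below their tops. Turning.

>>> drive_tool(slide=[[0, 0, 0], [0, 0, 0], [0, 0, 0], [0, 0, 0], [0, 0, 0], [0, 0, 0], [0, 0, 0], [0, 0, 0]], turn=[4, 8, 11, 14, 17, 20, 23, 26])

```text
time_s: 7.1
tcp_pos: [0.5322, -0.051, 0.1034]
eef_rot: [3.141, -0.0, 0.503]
contact_force: [-0.1, 0.6, 0.2]
width: 0.9
```

```bash
python3 - <<'E'
from h import *
to(.532,-.051,.103,55);print(env.observe()["torque"])
f=grab_frame("scene"); crop(f,"pics/s8.png",(285,190),(50,37),8)
E
```

```text
t 7.1 yaw 28.809459220424028 slide [-0.0001 -0.0001  0.0004] turn -26.190540779575972 w 0.9001427110448688 q [-0.14  0.24  2.1   0.    0.8  -0.64] F [-0.1  0.6  0.2]
[0.06977802 0.0025606  0.06943325]
```

View pics/s8.png

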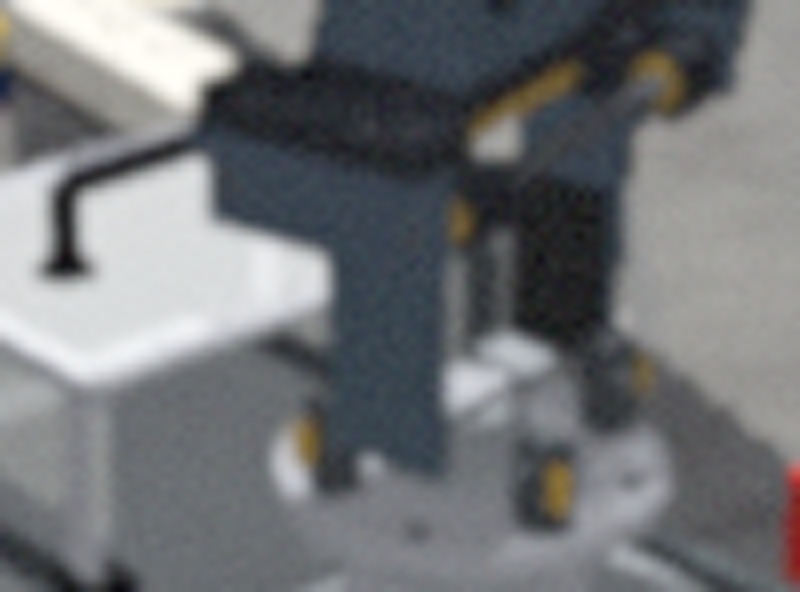

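The cutter is turning: the front-right block moved from x=575 to 545. It is not down yet, so I'll continue.

>>> drive_tool(slide=[[0, 0, 0], [0, 0, 0], [0, 0, 0], [0, 0, 0], [0, 0, 0], [0, 0, 0], [0, 0, 0], [0, 0, 0]], turn=[3, 6, 9, 12, 15, 18, 21, 24])

```text
time_s: 7.95
tcp_pos: [0.5322, -0.051, 0.1034]
eef_rot: [3.141, -0.001, 0.085]
contact_force: [-0.7, -0.4, 0.6]
width: 0.898
```

```bash
python3 - <<'E'
from h import *
to(.532,-.051,.103,55);print(env.observe()["torque"])
f=grab_frame("scene"); crop(f,"pics/s9.png",(285,190),(50,37),8)
E
```

```text
t 7.95 yaw 4.8828227401820214 slide [-0.0002 -0.0001  0.0004] turn -50.11717725981798 w 0.8979219644078942 q [-0.14  0.24  2.1   0.    0.8  -0.22] F [-0.7 -0.4  0.6]
[-0.00804393  0.01110549  0.01960254]
```

View pics/s9.png

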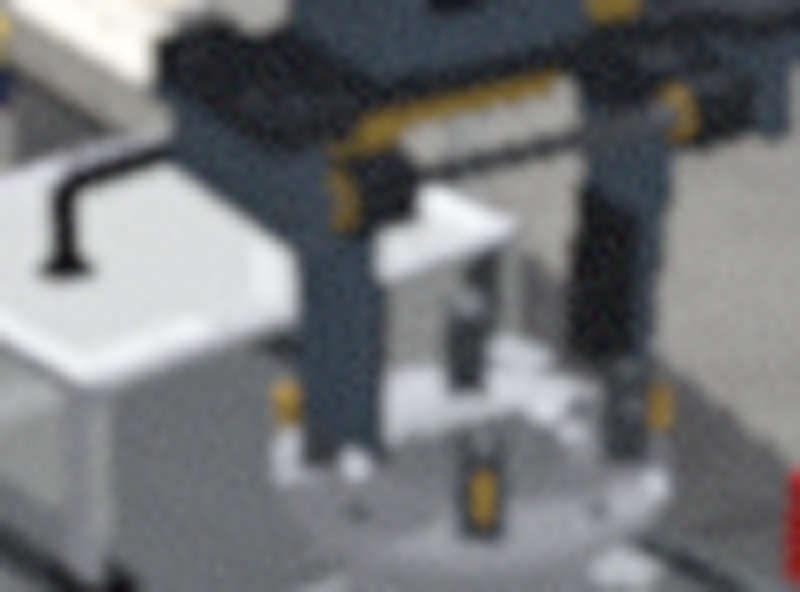

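Still at the same height; the front block is now at (482,500). Continuing.

>>> drive_tool(slide=[[0, 0, 0], [0, 0, 0], [0, 0, 0], [0, 0, 0], [0, 0, 0], [0, 0, 0], [0, 0, 0], [0, 0, 0]], turn=[3, 6, 9, 12, 15, 18, 21, 24])

```text
time_s: 8.8
tcp_pos: [0.532, -0.0511, 0.1033]
eef_rot: [3.141, -0.0, -0.333]
contact_force: [0.4, -1.1, -0.5]
width: 0.899
```

```bash
python3 - <<'E'
from h import *
to(.532,-.051,.103,55);print(env.observe()["torque"])
f=grab_frame("scene"); crop(f,"pics/s10.png",(285,190),(50,37),8)
E
```

```text
t 8.8 yaw -19.051031617818055 slide [-0.0001 -0.0001  0.0003] turn -74.05103161781805 w 0.8986061983282014 q [-0.14  0.24  2.1  -0.    0.8   0.19] F [ 0.4 -1.1 -0.5]
[-0.22050071  0.1653888   0.09971056]
```

View pics/s10.png

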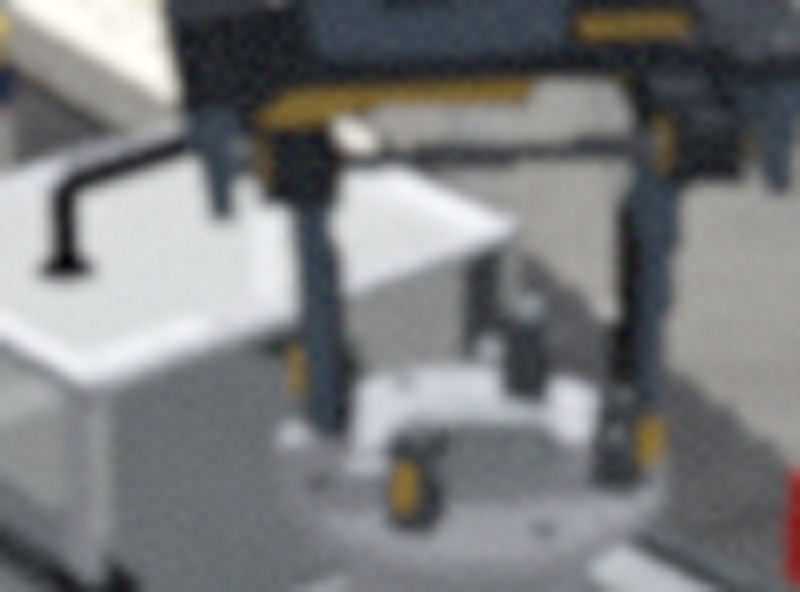

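Still high, still turning (front block at (412,485)).

>>> drive_tool(slide=[[0, 0, 0], [0, 0, 0], [0, 0, 0], [0, 0, 0], [0, 0, 0], [0, 0, 0], [0, 0, 0], [0, 0, 0]], turn=[3, 6, 9, 12, 15, 18, 21, 24])

```text
time_s: 9.65
tcp_pos: [0.532, -0.0511, 0.1032]
eef_rot: [-3.141, -0.0, -0.751]
contact_force: [0.2, 0.4, 0.3]
width: 0.903
```

```bash
python3 - <<'E'
from h import *
to(.532,-.051,.103,55);print(env.observe()["torque"])
f=grab_frame("scene"); crop(f,"pics/s11.png",(285,190),(50,37),8)
E
```

```text
t 9.65 yaw -43.0245268541329 slide [-0.0001 -0.      0.0002] turn -98.0245268541329 w 0.9026023397602746 q [-0.14  0.24  2.1  -0.    0.8   0.61] F [0.2 0.4 0.3]
[-0.0619016   0.10185772 -0.00678992]
```

View pics/s11.png

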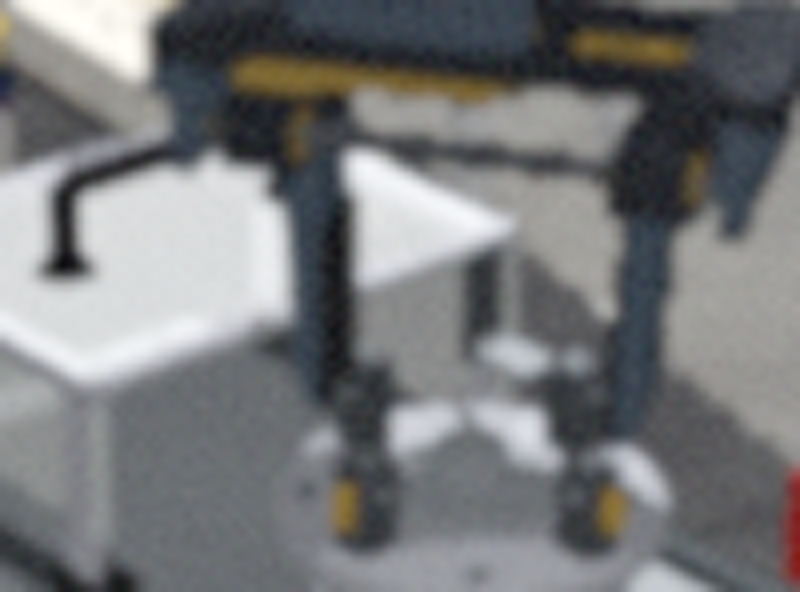

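```bash
python3 - <<'E'
from h import *
f=grab_frame("scene")
c=np.array([.532,-.051,0])
P=lambda p:(lambda u:np.round([(u[0]-235)*8+3.5,(u[1]-153)*8+3.5]))(proj(f,[p])[0])
for d in(0,.008,.016):
  t=np.radians(np.arange(0,360,2)); E=np.array([P(c+[.058*np.cos(a),.058*np.sin(a),.117-d]) for a in t])
  print("drop",d,"disc L",E[E[:,0].argmin()],"R",E[E[:,0].argmax()],"bottom",E[E[:,1].argmax()])
  for a in(190,280): 
    for r in(10,): pass
  for th in range(8,20,4): print(th,[P(c+[.045*np.cos(np.radians(th+k)),.045*np.sin(np.radians(th+k)),.145-d]).tolist() for k in(0,90,180,270)])
E
```

```text
drop 0 disc L [272. 449.] R [666. 469.] bottom [468. 555.]
8 [[592.0, 333.0], [382.0, 315.0], [342.0, 411.0], [564.0, 432.0]]
12 [[586.0, 329.0], [374.0, 317.0], [349.0, 416.0], [573.0, 429.0]]
16 [[578.0, 325.0], [366.0, 320.0], [356.0, 420.0], [581.0, 425.0]]
drop 0.008 disc L [272. 473.] R [665. 489.] bottom [453. 579.]
8 [[592.0, 357.0], [382.0, 338.0], [342.0, 436.0], [563.0, 457.0]]
12 [[585.0, 353.0], [373.0, 341.0], [349.0, 440.0], [572.0, 453.0]]
16 [[578.0, 349.0], [365.0, 344.0], [356.0, 444.0], [580.0, 450.0]]
drop 0.016 disc L [272. 500.] R [663. 520.] bottom [460. 604.]
8 [[591.0, 380.0], [382.0, 362.0], [342.0, 461.0], [562.0, 481.0]]
12 [[584.0, 377.0], [373.0, 365.0], [349.0, 465.0], [571.0, 478.0]]
16 [[577.0, 373.0], [365.0, 368.0], [356.0, 469.0], [579.0, 475.0]]
```

The blocks match the dropped position, with the cutter about 16 mm lower at roughly 16° in the quarter-turn pattern. I'll lift the gripper clear to check.

>>> drive_tool(slide=[[0, 0, -0.01], [0, 0, -0.03], [0, 0, -0.06], [0, 0, -0.1], [0, 0, -0.14], [0, 0, -0.18], [0, 0, -0.18], [0, 0, -0.18]], turn=[0, 0, 0, 0, 0, 0, 0, 0])

```text
time_s: 10.55
tcp_pos: [0.5323, -0.0511, 0.2844]
eef_rot: [-3.14, -0.002, -0.75]
contact_force: [0.2, -0.7, -0.4]
width: 0.903
```

```bash
python3 - <<'E'
from h import *
to(.532,-.051,.103,55)
f=grab_frame("scene"); crop(f,"pics/s12.png",(285,190),(50,37),8)
E
```

```text
t 10.55 yaw -42.95172896684514 slide [-0.0006  0.0004  0.1814] turn -97.95172896684514 w 0.9033353453291283 q [-0.14 -0.    1.99  0.    1.15  0.61] F [ 0.2 -0.7 -0.4]
```

View pics/s12.png

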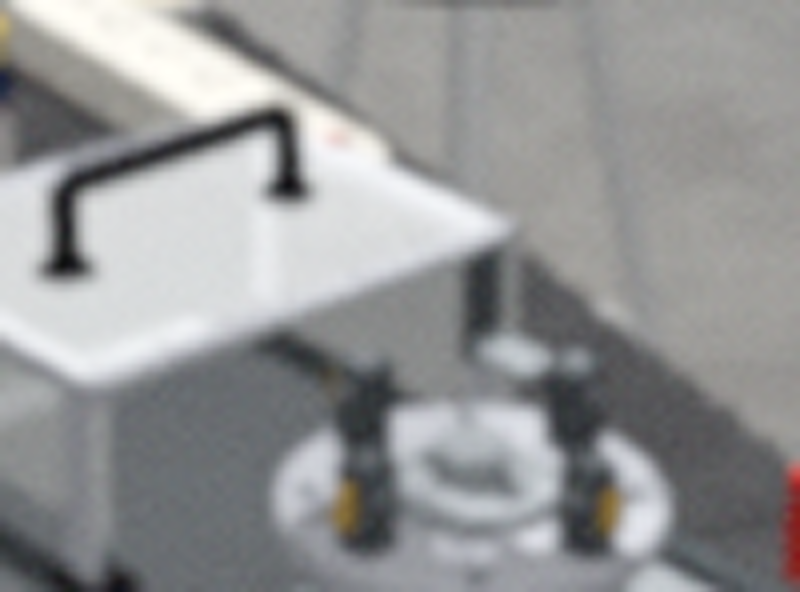

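```bash
python3 - <<'E'
from h import *
f=grab_frame("scene"); c=np.array([.532,-.051,0])
print(proj(f,[c+[0,0,z] for z in(.107,.123,.115,.1)]))
crop(f,"pics/s13.png",(293,212),(32,24),12)
E
```

```text
[[293.02241951 213.23838328]
 [293.14840065 207.28640764]
 [293.08516576 210.27312022]
 [292.96791264 215.81558884]]
```

View pics/s13.png

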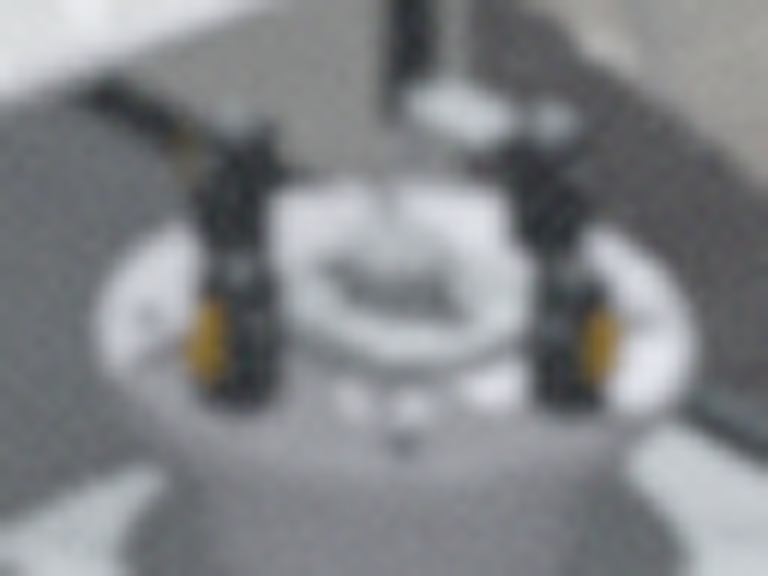

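The cutter is home: the hub ring is centred at about row 213 (213.2 predicted), the disc edges are level at the predicted rows, and the spindle stands out of the hub. Next is the guard: close the fingers and go behind the handle.

```bash
python3 -c "
from h import *
to(.480,.128,.284,-75)"
```

```text
t 10.65 yaw -42.98706418691777 slide [-0.1596 -0.0959 -0.0016] turn 32.01293581308223 w 0.9008239036548324 q [-0.14  0.    2.   -0.    1.15  0.61] F [-0.1 -0.6  0.4]
```

>>> drive_tool(slide=[[-0.02, -0.012, 0], [-0.05, -0.03, 0], [-0.08, -0.048, 0], [-0.11, -0.066, 0], [-0.14, -0.084, 0], [-0.16, -0.096, 0], [-0.16, -0.096, 0], [-0.16, -0.096, 0]], turn=[5, 10, 15, 20, 26, 32, 32, 32], gripper=1, force=20)

```text
time_s: 11.45
tcp_pos: [0.48, 0.1284, 0.2821]
eef_rot: [3.14, -0.0, -1.307]
contact_force: [0.1, -0.5, -0.5]
width: 0.23
```

```bash
python3 - <<'E'
from h import *
to(.480,.128,.158,-75)
f=grab_frame("scene"); crop(f,"pics/s14.png",(270,190),(80,60),5)
f=grab_frame("top"); crop(f,"pics/t14.png",(290,215),(65,48),6)
E
```

```text
t 11.45 yaw -74.85771116655525 slide [ 4.000e-04 -1.000e-04  1.241e-01] turn 0.14228883344475207 w 0.22955013041776956 q [ 0.21 -0.07  2.06 -0.    1.15  1.52] F [ 0.1 -0.5 -0.5]
```

View pics/s14.png

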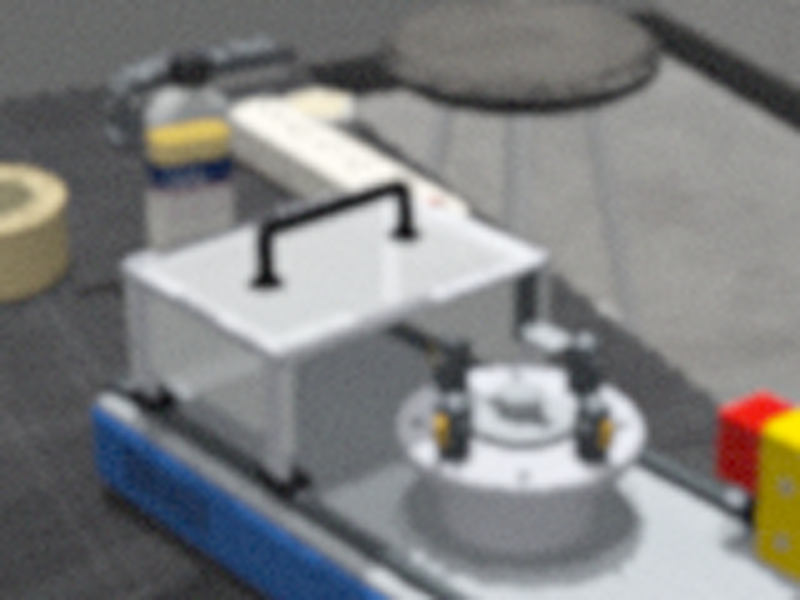

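View pics/t14.png

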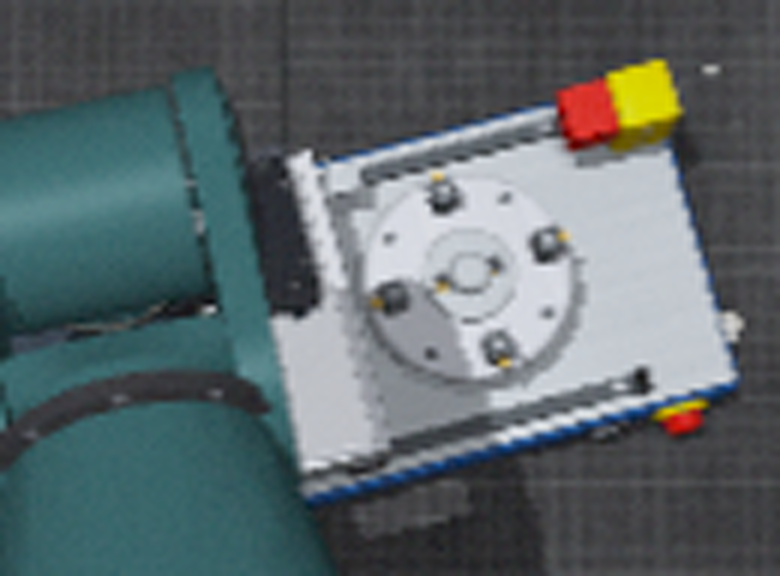

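The side view shows the cutter low and level with the hub ring clear. In the top view the cutter is concentric, the keys line up in the keyways at (443,285) and (495,263), and the guard front edge has not moved. Now lower behind the handle.

>>> drive_tool(slide=[[0, 0, 0], [0, 0, 0.02], [0, 0, 0.04], [0, 0, 0.06], [0, 0, 0.08], [0, 0, 0.1], [0, 0, 0.115], [0, 0, 0.124]], turn=[0, 0, 0, 0, 0, 0, 0, 0])

```text
time_s: 12.35
tcp_pos: [0.4802, 0.1276, 0.1578]
eef_rot: [3.14, 0.0, -1.31]
contact_force: [-0.0, -0.0, -0.6]
width: 0.004
```

```bash
python3 - <<'E'
from h import *
to(.527,-.0325,.158,-75)
f=grab_frame("scene"); crop(f,"pics/s15.png",(270,190),(80,60),5)
E
```

```text
t 12.35 yaw -75.06818437940842 slide [ 0.1668 -0.004  -0.0002] turn -0.06818437940842159 w 0.004294922281427509 q [ 0.21  0.09  2.15 -0.    0.9   1.52] F [-0.  -0.  -0.6]
```

View pics/s15.png

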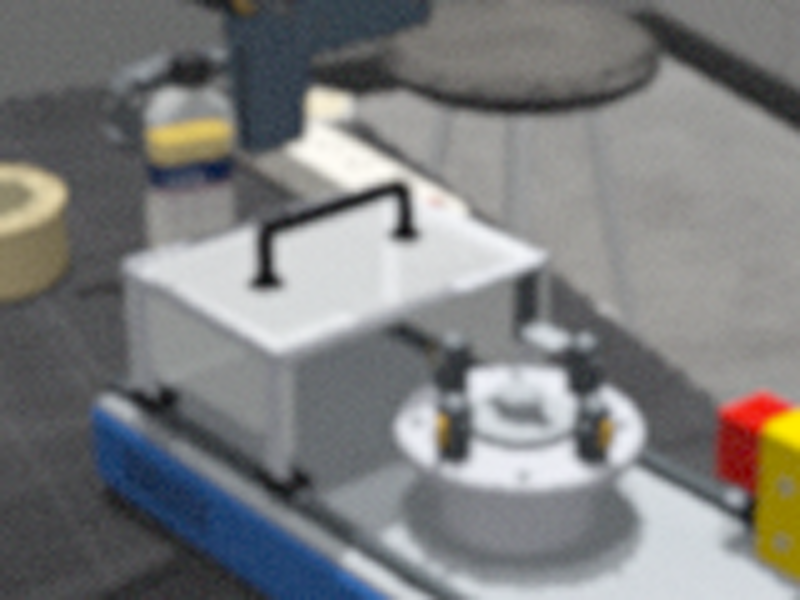

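```bash
python3 - <<'E'
from h import *
f=grab_frame("scene"); o=env.observe()
P=lambda p:(lambda u:np.round([(u[0]-190)*5+2,(u[1]-130)*5+2]))(proj(f,[p])[0])
for z in(.158,.17,.18,.19): print(z,P([.480,.1276,z]), P(np.array([.480,.1276,z])-.0135*np.array([-.26,.966,0])))
print(o["tcp_pos"],o["width"],P([.4926,.0811,.171]))
E
```

```text
0.158 [269. 203.] [285. 211.]
0.17 [268. 182.] [284. 190.]
0.18 [267. 164.] [283. 172.]
0.19 [267. 146.] [283. 153.]
[0.48004881 0.12778159 0.15809389] 0.004391719386750255 [326. 208.]
```

The shut tip shows at (270,150), about z≈0.188. The same ~30 mm offset applies, so I'll go 30 mm lower.

>>> drive_tool(slide=[[0, 0, 0.005], [0, 0, 0.01], [0, 0, 0.015], [0, 0, 0.02], [0, 0, 0.024], [0, 0, 0.027], [0, 0, 0.03], [0, 0, 0.03]], turn=[0, 0, 0, 0, 0, 0, 0, 0])

```text
time_s: 13.25
tcp_pos: [0.4803, 0.1283, 0.1287]
eef_rot: [3.141, 0.0, -1.31]
contact_force: [0.8, -0.2, -0.1]
width: 0.004
```

```bash
python3 - <<'E'
from h import *
to(.527,-.0325,.128,-75)
f=grab_frame("scene"); crop(f,"pics/s16.png",(250,180),(50,37),8)
E
```

```text
t 13.25 yaw -75.04745964226963 slide [ 0.1674 -0.0036  0.0006] turn -0.0474596422696294 w 0.004157328456887727 q [0.21 0.14 2.17 0.   0.84 1.52] F [ 0.8 -0.2 -0.1]
```

View pics/s16.png

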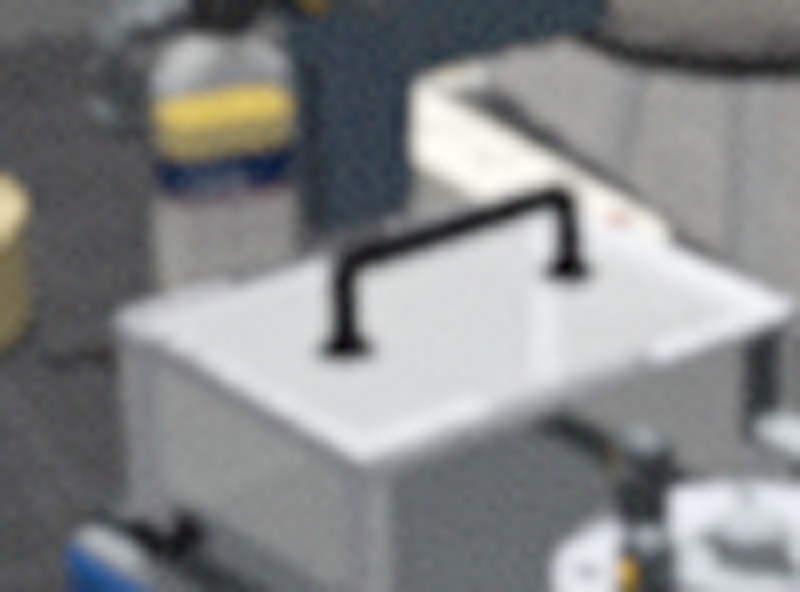

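```bash
python3 - <<'E'
from h import *
f=grab_frame("scene"); crop(f,"pics/s17.png",(250,170),(25,18),16)
P=lambda p:(lambda u:np.round([(u[0]-225)*16+7.5,(u[1]-152)*16+7.5]))(proj(f,[p])[0])
t=np.array([.480,.128,0]); d=np.array([.26,-.966,0]); w=np.array([.966,.26,0])
for z in(.128,.145,.158,.17): print(z,[P(t+d*.0135+w*s+[0,0,z]).tolist() for s in(-.016,.016)])
h=np.array([.4926,.0811,.141]); print("guard rear edge",[P(h-d*.068+w*s).tolist() for s in(-.084,-.03,.03,.084)])
E
```

```text
0.128 [[278.0, 521.0], [434.0, 467.0]]
0.145 [[274.0, 425.0], [431.0, 372.0]]
0.158 [[271.0, 351.0], [429.0, 299.0]]
0.17 [[269.0, 282.0], [427.0, 230.0]]
guard rear edge [[-195.0, 500.0], [84.0, 408.0], [376.0, 311.0], [624.0, 229.0]]
```

View pics/s17.png

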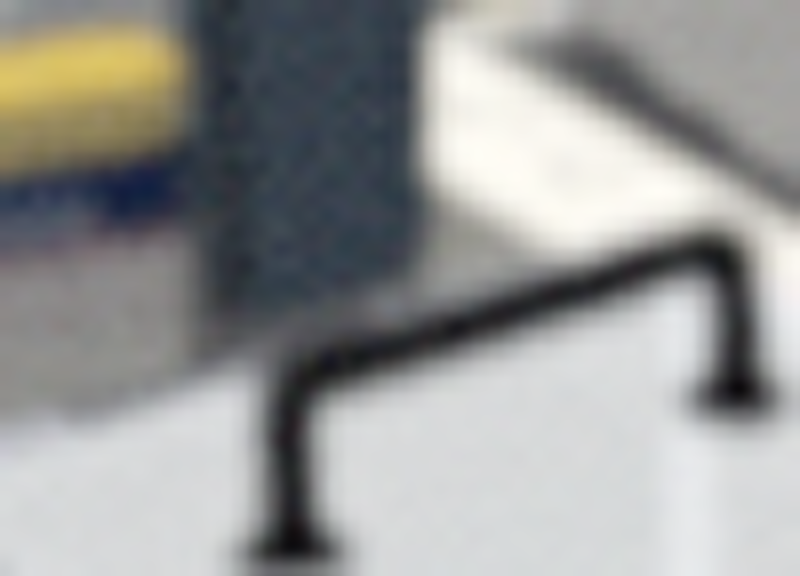

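The tip is about z≈0.161, over the rear of the guard and behind the bar. Lower another 5 mm, then start pushing.

>>> drive_tool(slide=[[0, 0, 0.003], [0, 0, 0.006], [0.005, 0, 0.006], [0.012, 0, 0.006], [0.02, 0, 0.006], [0.028, 0, 0.006], [0.036, 0, 0.006], [0.044, -0.001, 0.006]], turn=[0, 0, 0, 0, 0, 0, 0, 0])

```text
time_s: 14.15
tcp_pos: [0.4926, 0.0854, 0.1229]
eef_rot: [3.141, 0.0, -1.31]
contact_force: [-3.4, 3.1, 0.0]
width: 0.003
```

```bash
python3 - <<'E'
from h import *
to(.527,-.0325,.122,-75)
f=grab_frame("scene"); crop(f,"pics/s18.png",(260,190),(60,45),6)
E
```

```text
t 14.15 yaw -75.07129271143148 slide [ 0.1228 -0.0029  0.0009] turn -0.0712927114314823 w 0.0026701722817789285 q [0.12 0.15 2.16 0.   0.83 1.43] F [-3.4  3.1  0. ]
```

View pics/s18.png

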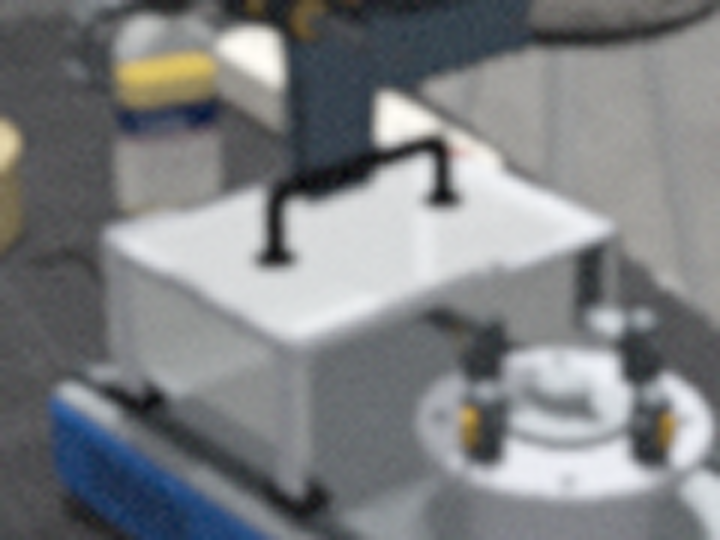

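The fingers touch the bar (4.6 N) and the guard has begun to move; the handle's left foot is now at (275,260). Continuing.

>>> drive_tool(slide=[[0.008, 0, 0], [0.017, 0, 0], [0.026, -0.001, 0], [0.035, -0.001, 0], [0.044, -0.001, 0], [0.053, -0.001, 0], [0.061, -0.002, 0], [0.068, -0.002, 0]], turn=[0, 0, 0, 0, 0, 0, 0, 0])

```text
time_s: 15.0
tcp_pos: [0.5126, 0.0202, 0.123]
eef_rot: [-3.142, -0.0, -1.31]
contact_force: [-1.8, 2.2, -0.6]
width: 0.004
```

```bash
python3 - <<'E'
from h import *
to(.527,-.0325,.122,-75)
f=grab_frame("scene"); crop(f,"pics/s19.png",(285,195),(65,48),6)
E
```

```text
t 15.0 yaw -75.05964388933148 slide [ 0.0546 -0.0003  0.001 ] turn -0.05964388933148257 w 0.003872494496206986 q [-0.01  0.17  2.14 -0.    0.83  1.3 ] F [-1.8  2.2 -0.6]
```

View pics/s19.png

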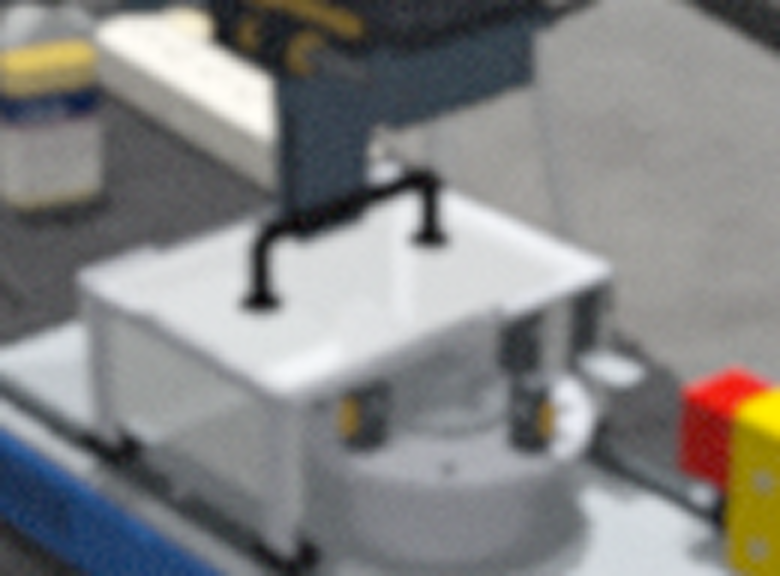

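The guard is sliding freely over the low cutter (push ≈3 N); front edge is now above the rear blocks. About 55 mm remain.

>>> drive_tool(slide=[[0.007, 0, 0], [0.014, 0, 0], [0.021, 0, 0], [0.028, 0, 0], [0.034, 0, 0], [0.04, 0, 0], [0.045, 0, 0], [0.049, 0, 0]], turn=[0, 0, 0, 0, 0, 0, 0, 0])

```text
time_s: 15.85
tcp_pos: [0.5253, -0.0269, 0.1231]
eef_rot: [-3.141, -0.0, -1.31]
contact_force: [1.7, 2.6, 1.5]
width: 0.004
```

```bash
python3 - <<'E'
from h import *
to(.527,-.0325,.122,-75)
f=grab_frame("scene"); crop(f,"pics/s20.png",(300,205),(65,48),6)
E
```

```text
t 15.85 yaw -75.05148743842776 slide [ 0.0059 -0.0002  0.0011] turn -0.05148743842775616 w 0.004183283316019014 q [-0.1   0.19  2.11 -0.    0.83  1.21] F [1.7 2.6 1.5]
```

View pics/s20.png

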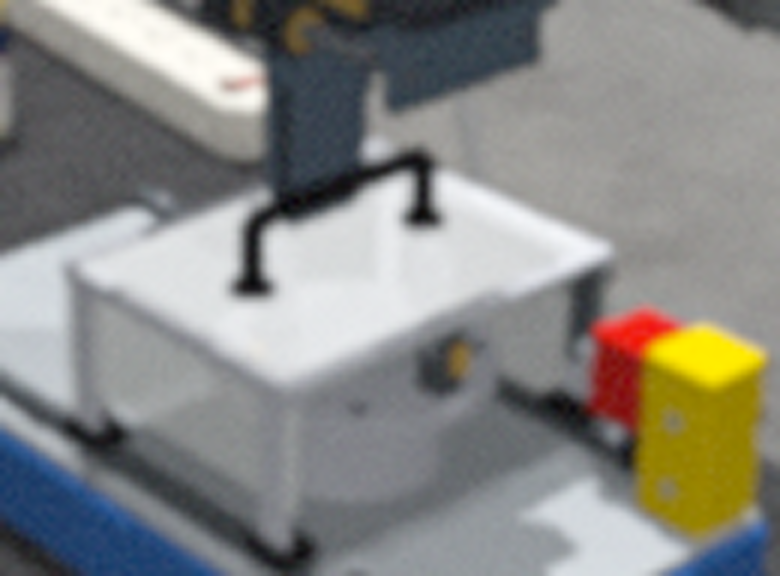

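The guard is nearly shut, with its front face approaching the red switch head at (620,370). Moving slowly to the stop.

>>> drive_tool(slide=[[0.001, 0, 0], [0.002, 0, 0], [0.003, 0, 0], [0.004, 0, 0], [0.005, 0, 0], [0.006, 0, 0], [0.006, 0, 0], [0.006, 0, 0]], turn=[0, 0, 0, 0, 0, 0, 0, 0])

```text
time_s: 16.7
tcp_pos: [0.5265, -0.0324, 0.123]
eef_rot: [3.141, -0.0, -1.31]
contact_force: [-0.4, 0.2, 1.0]
width: 0.005
```

>>> drive_tool(slide=[[0.001, 0, 0], [0.002, 0, 0], [0.003, 0, 0], [0.0035, 0, 0], [0.004, 0, 0], [0.0045, 0, 0], [0.005, 0, 0], [0.005, 0, 0]], turn=[0, 0, 0, 0, 0, 0, 0, 0])

```text
time_s: 17.5
tcp_pos: [0.5271, -0.0351, 0.123]
eef_rot: [3.141, 0.004, -1.311]
contact_force: [-4.2, 25.6, 8.0]
width: 0.009
```

```bash
python3 - <<'E'
from h import *
to(.527,-.0325,.122,-75)
f=grab_frame("scene"); crop(f,"pics/s21.png",(320,210),(50,37),8)
E
```

```text
t 17.5 yaw -75.10949937112318 slide [-0.0025 -0.0005  0.001 ] turn -0.10949937112317798 w 0.008816132876142914 q [-0.11  0.2   2.11  0.    0.84  1.2 ] F [-4.2 25.6  8. ]
```

View pics/s21.png

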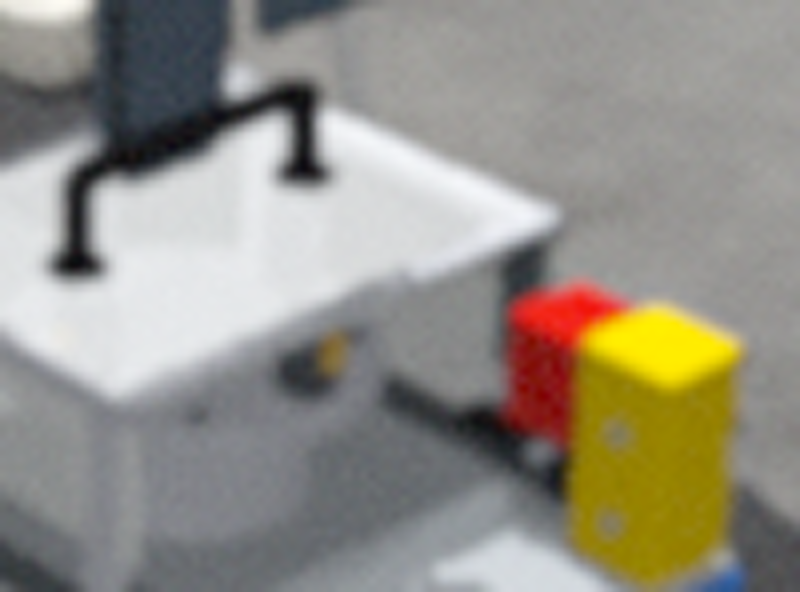

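The stop is reached: the force rose to 26 N with the handle within about 2 mm of the spindle axis, and the guard face is against the red head. Backing off and up.

>>> drive_tool(slide=[[-0.006, 0, 0], [-0.012, 0, 0], [-0.02, 0, 0], [-0.028, 0, 0], [-0.028, 0, -0.03], [-0.028, 0, -0.07], [-0.028, 0, -0.11], [-0.028, 0, -0.14]], turn=[0, 0, 0, 0, 0, 0, 0, 0])

```text
time_s: 18.35
tcp_pos: [0.5209, -0.0097, 0.2656]
eef_rot: [-3.14, -0.001, -1.31]
contact_force: [1.3, 0.1, -0.8]
width: 0.003
```

>>> drive_tool(slide=[[-0.03, 0, 0], [-0.07, 0, 0], [-0.11, 0, 0], [-0.15, 0, 0], [-0.19, 0, 0], [-0.23, 0, 0], [-0.27, 0, 0], [-0.3, 0, 0]], turn=[0, 0, 0, 0, 0, 0, 0, 0])

```text
time_s: 19.15
tcp_pos: [0.4421, 0.282, 0.2631]
eef_rot: [-3.141, 0.0, -1.309]
contact_force: [0.6, -0.1, -0.1]
width: 0.007
```

```bash
python3 - <<'E'
from h import *
to(.527,-.0325,.122,-75)
f=grab_frame("scene"); crop(f,"pics/s22.png",(310,210),(60,45),6)
f=grab_frame("top"); crop(f,"pics/t22.png",(290,215),(65,48),6)
E
```

```text
t 19.15 yaw -74.98792120559557 slide [ 0.3258 -0.0005  0.1411] turn 0.012078794404430937 w 0.007200072746377468 q [ 0.52  0.    2.03 -0.    1.11  1.83] F [ 0.6 -0.1 -0.1]
```

View pics/s22.png

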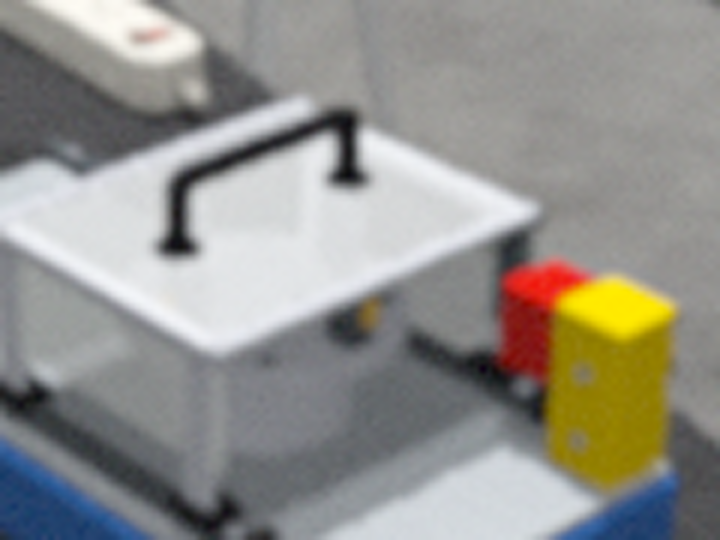

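View pics/t22.png

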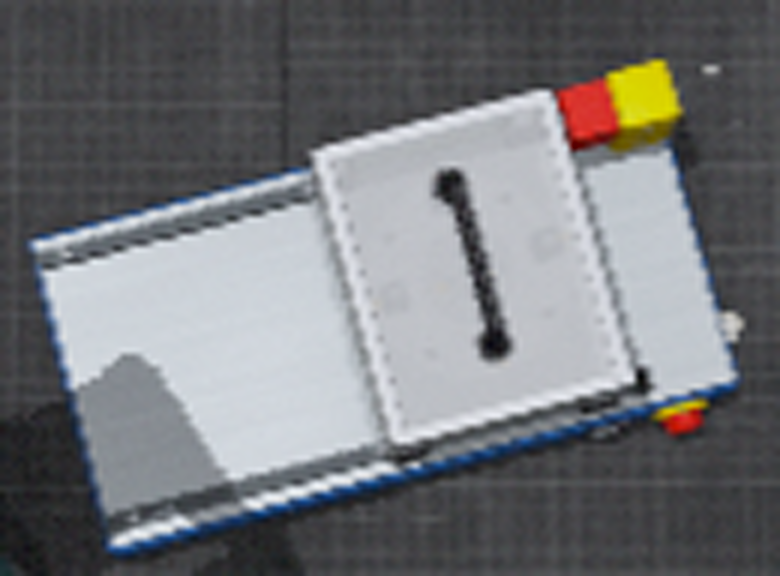

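```bash
python3 - <<'E'
from h import *
f=grab_frame("top")
T=lambda p,z: onz(f,(225+(p[0]-2.5)/6,167+(p[1]-2.5)/6),z)
h=(T((450,185),.171)+T((493,345),.171))/2; print(h, (h-T((470,270),.123))@np.array([-.26,.966,0]))
print(env.observe()["contact_force"])
cv2.imwrite("pics/t23.png",f["img"][:,:,::-1])
E
```

```text
[ 0.52620346 -0.04849676  0.171     ] 0.0033207312452621686
[-0.53258128 -0.60646771 -0.26030433]
```

View pics/t23.png

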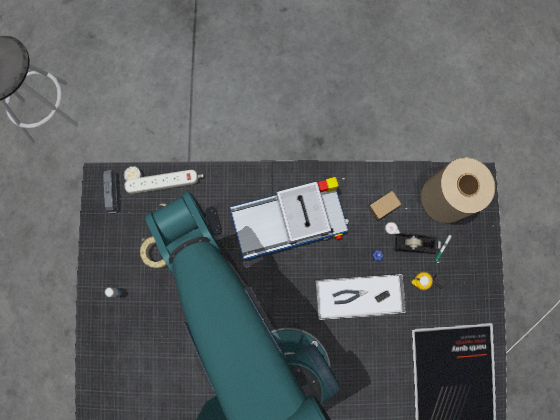

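```bash
python3 - <<'E'
from h import *
f=grab_frame("scene")
print(proj(f,[[.532,-.051,.171],[.5312,-.0481,.171]]))
g=cv2.cvtColor(f["img"],cv2.COLOR_RGB2GRAY); m=(g[165:210,270:320]<60).astype(np.uint8)
n,l,s,c=cv2.connectedComponentsWithStats(m); print(s,c+[270,165])
t=grab_frame("top"); g=cv2.cvtColor(t["img"],cv2.COLOR_RGB2GRAY); m=(g[185:235,290:315]<90).astype(np.uint8)
n,l,s,c=cv2.connectedComponentsWithStats(m); print(s,c+[290,185])
print(proj(t,[[.532,-.051,.171],[.5312,-.0481,.171]]))
E
```

```text
[[293.53842143 188.90122146]
 [292.63949498 188.47509769]]
[[   0    0   50   45 2160]
 [  10   19    3    2    5]
 [   8   19   32   23   85]] [[294.55277778 186.79861111]
 [281.2        184.4       ]
 [293.94117647 192.27058824]]
[[   0    0   25   50 1132]
 [   0    0   11    3   21]
 [   8   10   12   32   97]] [[301.99028269 209.82067138]
 [293.76190476 185.61904762]
 [303.89690722 210.92783505]]
[[303.91013829 208.90785156]
 [303.01092614 209.15656612]]
```

Handle centroid columns match the fully-shut prediction in both views (303.9 vs 303.9, 293.9 vs 293.5), and the bystanders look unmoved. Handing in.

```bash
python3 -c "
from rig import env
print(env.close_job())"
```

```text
the job is handed in; nothing more can be done
None
```

I turned the cutter by two opposite tool blocks until it dropped home, then pushed the guard shut by its handle. I backed the arm clear and handed the job in at about 19 s; it gave no verdict.

- **Cutter:** before I moved the guard, the hub ring and disc edges sat at the rows predicted for home. The disc was level and the keys lay in the keyways. I could not measure it as well once the guard was over it.
- **Guard:** the push rose from about 3 N to 26 N at the expected shut position, and in the pictures the guard face was against the red switch head. Handle centroids matched the fully shut prediction to within half a pixel across the image in both views.
- **Disagreements:**
  - A rougher top-view estimate left the handle 3.3 mm short of the spindle axis. That is inside the 4 mm limit and I put it down to pixel error; I did not push again to confirm.
  - The handle's position down the image was 2–3 pixels off in both views; I put that down to its posts.
- **Fingertips:** in the images they sat about 30 mm higher than the reported TCP, so my first turn passed above the blocks. I lowered the tool to correct for it.
- **Bystanders:** in the last top view the bystanders I could make out looked unmoved. I did not measure them.

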